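# Carry a loose clock wheel on its rail carrier to the light pad

### The job

Take the rail carrier by its upright grip block and lift it a few centimetres; still there, roll the clock wheel away from its parking stop and steady it at the middle of the rails, between the mid marks, without letting it run as far as the stop at the far end. Then carry it across to the light pad, the wheel staying near the middle of the rails all the way, and hold the carrier clear of the pad, some 60 mm above it and with the middle of the rails over the middle of the pad, the wheel steady between the mid marks for at least five seconds, ready for the tooth check. Leave everything else on the bench undisturbed; finish while still holding the carrier there.

Things in the scene. Friction and masses are not known exactly. Their poses are not given: they have to be found in the camera images.
- carrier: Rail carrier, 0.40 kg nominal: aluminium foot frame 60 mm (x) by 192 mm (y) carrying two steel rails along y, with a dark wooden upright grip block on its -x side, the robot's side. Origin: centre of the frame's underside, under the middle of the rails (45 mm below it). Stands level on the bench at the start, z up. Grip block axis at x = -62 mm, y = 0.
- grip (a point): Point in the carrier's wooden grip block, on its axis, 66 mm above the underside; axes as the carrier's. The block is 24 mm (x) by 20 mm (y) and reaches from 5 to 85 mm above the underside. Take it from above with the fingers closing along y (20 mm).
- rails (a point): Rail frame on the carrier: origin at rail top, mid-length, midway between them; y along the rails, x across, z square to their top. It is turned +0.03 rad about the carrier's x axis: with the carrier standing level the rails rise towards +y, so the wheel rests at the -y stop. Rails: 8 mm round rods at x = -17 and +17 mm. Brass mid marks on their outer sides at y = -20 and +20 mm.
- park_stop (a point): Middle of the face of the parking stop at the rails' -y end (y = -80 mm in the rail frame), on the rail top. A 22 mm high post on each rail. The wheel rests here at the start, its centre at y = -74 mm. Brass guide shoes (0.02 kg) at the arbor's ends keep it on the rails.
- far_stop (a point): Middle of the face of the far stop at the rails' +y end (y = +80 mm in the rail frame), on the rail top; posts as at the parking stop. The wheel's centre would be at y = +74 mm when touching it.
- wheel: Brass clock wheel, 56 mm diameter, 12 mm thick, 0.20 kg, inertia about its axis 6.5e-5 kg m2 (nominal), on a steel arbor 12 mm thick, 58 mm long across the rails. Nothing locks it: the arbor rolls freely, without slip, along the rails; acceleration about 1/9 g times sine of their slope. Origin at its centre, 6.5 mm above the rail top; x along the arbor; its frame turns as it rolls.
- pad_middle (a point): Middle of the white top surface of the light pad, 11.5 mm above the bench. The pad is a flat aluminium plate 130 mm (x) by 170 mm (y) fixed to the bench, with a white panel in the top.
- pocket_watch: Bystander: pocket watch with glass dome, 52 mm diameter, 21 mm high, lying; origin at centre of underside.
- spring_bar_tool: Bystander: bronze spring bar tool, 120 mm long, 9 mm thick, lying along its x axis; origin under its middle.
- movement_holder: Bystander: steel movement holder with a cam lock, 90 by 60 mm, 40 mm high; origin at centre of underside.
- loupe: Bystander: black eye loupe, 44 mm diameter, 32 mm high; origin at centre of underside.
- parts_dish: Bystander: white ceramic dish, 64 mm diameter, 18 mm high; origin at centre of underside.
- tweezers: Bystander: steel tweezers 115 mm long, lying along their x axis, 6 mm thick; origin under their middle.
Mind the look-alikes: they are no part of the job. Several things look just like the part that bears pad_middle: the one meant starts farthest to the robot's left.

How it is judged (in metres and radians):
On the way, in this order (a step that is already met when the one before it is completed fails the run):
1. the carrier is lifted at least 15 mm off the bench and the wheel stays within 20 mm of the middle of the rails for 1.5 s (height (world z) of carrier above 0.015 m and y of wheel in the frame of rails between -0.02 and 0.02 m), for 1.5 s.
2. the carrier is held over the light pad and the wheel stays within 20 mm of the middle of the rails for 5 s (horizontal distance between rails and pad_middle below 0.04 m and height (world z) of carrier between 0.035 and 0.15 m and y of wheel in the frame of rails between -0.02 and 0.02 m), for 5 s.
At the end, for the whole second after the job is handed in: The gripper holds the carrier with its origin 35 to 150 mm above the bench (so clear of the pad) and the middle of the rails within 40 mm, seen from above, of the pad's middle; the wheel is within 20 mm of their middle and moves slower than 0.05 m/s (all of step 2 and linear speed of wheel below 0.05 m/s and contact force between the fingers and carrier above 2 N); the arm keeps its last pose, push and grip.
It fails at once if the wheel runs up to the far stop (its centre passes 68 mm beyond the middle) (y of wheel in the frame of rails above 0.068 m).
It fails at once if the carrier is taken more than 150 mm away from where it stood with the wheel more than 50 mm from the middle of the rails (distance of carrier from where it was at the start of the episode above 0.15 m and (y of wheel in the frame of rails above 0.05 m or y of wheel in the frame of rails below -0.05 m)).
It fails at once if the carrier is tipped more than 0.45 rad (angle between carrier's own z axis and vertical above 0.45 rad).
It fails at once if a bystander is moved more than 20 mm (distance of any of pocket_watch, spring_bar_tool, movement_holder, loupe, parts_dish, tweezers from where it was at the start of the episode above 0.02 m).
It also fails if it takes over 69 s, if anything falls off the work surface, if the arm or the gripper's body presses on something with over 40 N, if the wrist force passes 120 N, or if a joint passes its speed limit or range.

### The arm

A 6-joint arm with a two-finger parallel gripper is mounted at the origin on the work surface. World frame = base frame: x ahead of the robot, y to its left, z up, the work surface at z = 0. Lengths are in m, angles in degrees, forces in N, time in s.
With the tool pointing down it reaches from about 0.375 to 0.9 m from the base axis. Payload 3.1 kg.
Tool frame: the origin (TCP) lies between the finger pads; the fingertips stand 11 mm ahead of it and the grasp point (between the pads) lies 8 mm behind it; z points along the fingers, y is the line along which they close (so a half turn about z gives the same grasp; the last joint's range is limited). The gripper opens to 87 mm and grips with 3 to 60 N. Pads are 19 mm wide; open, the fingers measure 117 mm over their backs; the gripper's body (75 mm by 190 mm) begins 51 mm behind the grasp point.
Start: joints at [-84.941, 30.224, 82.088, -0, 67.689, -10.227], TCP at [0.165, -0.603, 0.234] pointing down, gripper open.
Joint ranges: [-176.69, 176.69], [-43.24, 126.21], [12.49, 139.97], [-82, 262], [0, 151.66], [-163.58, 163.58]. Speed limits (degrees/s): [159.86, 159.86, 180, 180, 180, 180].

### API

Orientations are given as a 3x3 rotation matrix whose columns are the frame's x, y, z axes.
In Python, from rig import bot, viewer, workorder, models gives the robot as it stands.
- The arm moves only by the shell command python3 -m jog 'ROWS'. ROWS is JSON, a list of rows, each a list of 7 numbers: the opening, from 0 (shut) to 1 (fully open), then the shift along the tool's x, y, z in m, then the turn, a rotation vector about the tool's x, y, z in degrees. In form: [[claw, x, y, z, ax, ay, az], ...]. A call has 1 to 20 rows; each row is the pose to reach, as a shift and turn from the pose commanded when the call began, along the tool's axes at that moment; what a row does not reach only later rows make up. A row lasts 1/8 s, in which the tool goes at most 62.5 mm and 10.7 degrees, less where a joint would pass 70% of its speed; a pose out of reach is approached as far as the arm can. A call with a gripper value outside its range is refused whole. The fingers move at their own pace and stop on an object; the grip force is fixed at half the most. Time passes only in rows, so rows that repeat a pose let the fingers close. It gives the time, the measured TCP pose, the force, the opening and the grip force at its end, in the units of the state.
- bot.read_state(): the state, without advancing time (a new reading comes with each control period).
- viewer.capture(name): name is "scene" or "top" or "wrist"; returns (picture, depth): 400x640x3 uint8, blue, green, red; 400x640 float32, m along the optical axis (not along the pixel's ray), 0 where there is no reading.
- viewer.camera_info(name): a dict with "fx", "fy", "cx", "cy" (pixels), "world_to_cam" (4x4, takes a point from world to camera coordinates). Camera axes: x right, y down, z forward; pixel columns grow to the right and rows downward; lengths in m; the calibration is good to about 2 mm. The wrist camera is an equidistant fisheye: a pixel r from the principal point sees the ray r / f radians off the axis. A picture is of the moment at which its call begins: read the wrist's pose just before it. camera_info takes no time and is no camera call; for the wrist camera it gives the pose at the moment of the call.
- workorder.hand_in(): hands the job in; it is judged then, once.
Trained networks look in the newest picture that a camera, given by its name, has taken for a name from the list of things; names that differ only in an ending like _2 or _b are one class to them, and where a whole thing is asked for, a point or a joint stands for the part that bears it (a point fixed in the world has none). Each returns a list of dicts, best first, with "p" (0 to 1); they miss things now and then, are a little off and sometimes report something else, mostly with a low value. They report only what shows in the picture. A call takes as long as a camera call. They do not tell look-alikes from the thing itself.
- models.outline_of(camera, thing): "mask" (400x640 bool, what is visible of it).
- models.tip_of(camera, thing): "xyz" ([x, y, z] in m, in world coordinates, good to about 4 mm: a listed point, or the origin of a listed thing).
The state is a dict: "time_s": time; "joint_positions": joint angles; "qvel": joint speeds; "tau": joint torques, N m; "position": TCP position; "tcp_rot": TCP orientation; "force": force on the tool from outside, world axes, zero at the start; "moment": the same for the moment, N m; "opening": opening from 0.0 (shut) to 1.0 (fully open); "grasp_force": force on a finger pad.
Only numpy, scipy, OpenCV 4.12 (cv2) and the standard library are available. Lean on these libraries where they do the work, as an engineer would, in place of code of your own. Each camera call takes 0.05 s, during which the arm holds its last target. There are 200 camera calls.

## Working session

There is one attempt and no reset: what is moved stays moved. The work goes in short steps, Python scripts to look and compute and a shell command to move; the robot and the scene stay as the last step left them, time stands still between calls to the robot, and variables do not carry over. Pictures are saved under pics/ and viewed, at most 10 in all, crops included, and the job is handed in when it is done.

```bash
mkdir -p pics
cat > h.py <<'E'
import numpy as np, cv2
from rig import bot, viewer, workorder, models
def tips(cam,names,pmin=0.2):
    for n in names:
        for d in models.tip_of(cam,n):
            if d['p']>pmin: print(cam,n,round(d['p'],2),np.round(d['xyz'],3))
E
python3 - <<'E'
from h import *
s=bot.read_state(); print(s['time_s'],np.round(s['tcp_rot'],3).tolist(),s['position'],s['opening'])
for c in ['top','scene']:
    p,d=viewer.capture(c); cv2.imwrite(f'pics/{c}1.png',p)
    tips(c,['carrier','grip','rails','park_stop','far_stop','wheel','pad_middle'])
E
```

```text
0.0 [[0.965, 0.264, -0.0], [0.264, -0.965, 0.002], [0.0, -0.002, -1.0]] [ 0.16473236 -0.60216165  0.23256134] 0.9998874120532555
top carrier 0.76 [0.563 0.144 0.001]
top carrier 0.23 [0.499 0.152 0.065]
top grip 0.59 [0.501 0.154 0.064]
top grip 0.34 [0.559 0.144 0.048]
top rails 0.56 [0.559 0.144 0.045]
top park_stop 0.56 [0.543 0.066 0.043]
top far_stop 0.62 [0.571 0.221 0.046]
top wheel 0.58 [0.545 0.071 0.051]
top pad_middle 0.66 [ 0.379 -0.185 -0.001]
top pad_middle 0.65 [ 0.337 -0.377  0.011]
top pad_middle 0.6 [ 0.562 -0.236  0.013]
scene carrier 0.93 [ 0.557  0.142 -0.002]
scene grip 0.67 [0.497 0.154 0.07 ]
scene rails 0.79 [0.558 0.139 0.038]
scene park_stop 0.41 [ 0.557  0.142 -0.001]
scene far_stop 0.98 [0.577 0.221 0.045]
scene far_stop 0.27 [0.751 0.041 0.   ]
scene far_stop 0.23 [0.545 0.061 0.041]
scene wheel 0.45 [0.545 0.07  0.051]
scene pad_middle 0.62 [ 0.561 -0.236  0.011]
scene pad_middle 0.58 [ 0.335 -0.376  0.012]
```

View pics/top1.png

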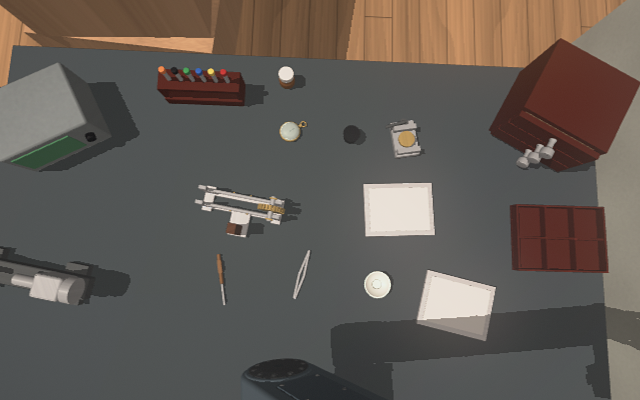

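View pics/scene1.png

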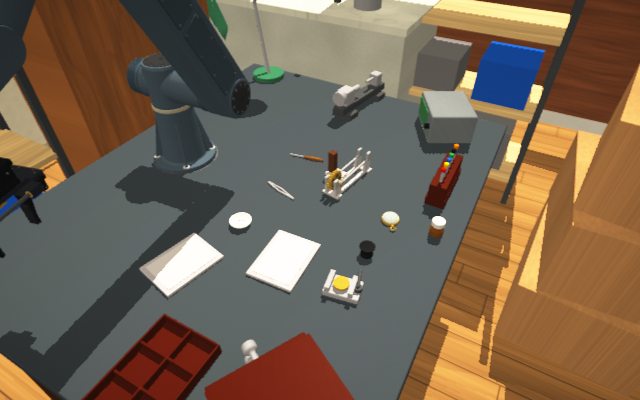

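The scene shows the carrier at top-image (240,205) with the wheel at its right (-y) end. Two pads show, at (398,210) and (456,305). The one farthest left is the first, at about (0.562, -0.236). The detection at (378,285) is the dish. The carrier is yawed about -11°, and its grip block is at about (0.499, 0.154).

```bash
python3 -m jog '[[1,0.05,-0.06,0,0,0,2],[1,0.09,-0.11,0,0,0,4],[1,0.13,-0.16,0,0,0,6],[1,0.17,-0.21,0,0,0,8],[1,0.21,-0.26,0,0,0,10],[1,0.25,-0.31,0,0,0,12],[1,0.29,-0.356,0,0,0,14],[1,0.33,-0.405,0.01,0,0,17],[1,0.37,-0.454,0.02,0,0,20],[1,0.41,-0.503,0.04,0,0,22],[1,0.44,-0.54,0.05,0,0,24],[1,0.47,-0.577,0.06,0,0,26],[1,0.495,-0.608,0.07,0,0,26.7],[1,0.51,-0.626,0.07,0,0,26.7],[1,0.522,-0.641,0.07,0,0,26.7],[1,0.522,-0.641,0.07,0,0,26.7],[1,0.522,-0.641,0.07,0,0,26.7]]'
python3 - <<'E'
from h import *
s=bot.read_state(); print(s['time_s'],np.round(s['tcp_rot'],3).tolist(),s['position'],np.round(s['joint_positions'],1))
p,d=viewer.capture('wrist'); cv2.imwrite('pics/w1.png',p)
tips('wrist',['carrier','grip','rails','park_stop','far_stop','wheel'])
E
```

```text
time_s: 2.92
position: [0.4989, 0.1524, 0.1637]
tcp_rot: [[0.98, -0.198, -0.0], [-0.198, -0.98, -0.0], [-0.0, 0.0, -1.0]]
force: [-0.5, -0.1, -0.7]
opening: 1.0
grasp_force: 0.0
2.925 [[0.98, -0.198, -0.0], [-0.198, -0.98, -0.0], [-0.0, 0.0, -1.0]] [0.49892887 0.15238225 0.1636685 ] [  4.7  28.1 100.8  -0.   51.1 106.2]
wrist carrier 0.84 [0.558 0.142 0.001]
wrist grip 0.6 [0.494 0.152 0.063]
wrist grip 0.54 [ 0.563 -0.237  0.014]
wrist rails 0.87 [0.56  0.143 0.043]
wrist park_stop 0.61 [0.544 0.061 0.043]
wrist far_stop 0.9 [0.572 0.225 0.049]
wrist far_stop 0.43 [0.548 0.075 0.047]
wrist wheel 0.67 [ 0.559 -0.238  0.009]
wrist wheel 0.62 [0.551 0.073 0.049]
```

View pics/w1.png

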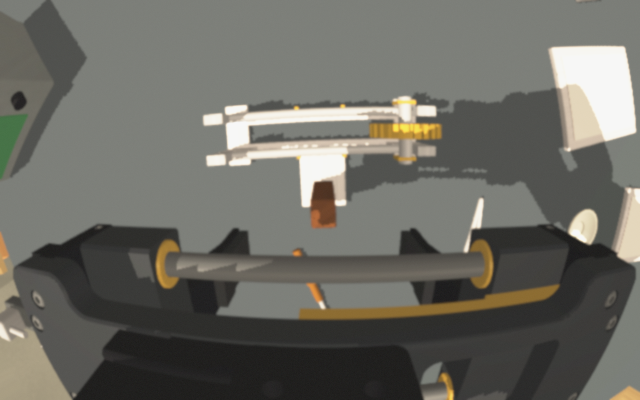

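The wrist view shows the rails square-on: mid marks near columns 298 and 344, the wheel at column 405, and the grip block at (322,205) between the fingers. I'll descend and grip.

```bash
python3 -m jog '[[1,0,0,0.03,0,0,0],[1,0,0,0.06,0,0,0],[1,0,0,0.08,0,0,0],[1,0,0,0.095,0,0,0],[1,0,0,0.103,0,0,0],[1,0,0,0.106,0,0,0],[1,0,0,0.106,0,0,0],[0.5,0,0,0.106,0,0,0],[0.3,0,0,0.106,0,0,0],[0.25,0,0,0.106,0,0,0],[0.2,0,0,0.106,0,0,0],[0.1,0,0,0.106,0,0,0],[0,0,0,0.106,0,0,0],[0,0,0,0.106,0,0,0],[0,0,0,0.106,0,0,0],[0,0,0,0.106,0,0,0]]'
python3 - <<'E'
from h import *
p,d=viewer.capture('wrist'); cv2.imwrite('pics/w2.png',p)
s=bot.read_state();P=np.array(s['position']);R=np.array(s['tcp_rot'])
for n in ['rails','park_stop','far_stop','wheel']:
    for d in models.tip_of('wrist',n): print(n,round(d['p'],2),np.round(d['xyz'],3),np.round(R.T@(np.array(d['xyz'])-P),4))
E
```

```text
time_s: 5.28
position: [0.4995, 0.1532, 0.0575]
tcp_rot: [[0.98, -0.198, 0.0], [-0.198, -0.98, 0.0], [0.0, -0.0, -1.0]]
force: [-0.9, -0.0, -1.2]
opening: 0.227
grasp_force: 29.6
rails 0.56 [0.559 0.144 0.04 ] [ 0.0603 -0.0024  0.0176]
park_stop 0.95 [0.546 0.059 0.042] [0.0643 0.0827 0.0158]
far_stop 0.79 [0.571 0.226 0.049] [ 0.0558 -0.0853  0.0086]
wheel 0.95 [0.546 0.071 0.046] [0.062  0.0715 0.0115]
```

View pics/w2.png

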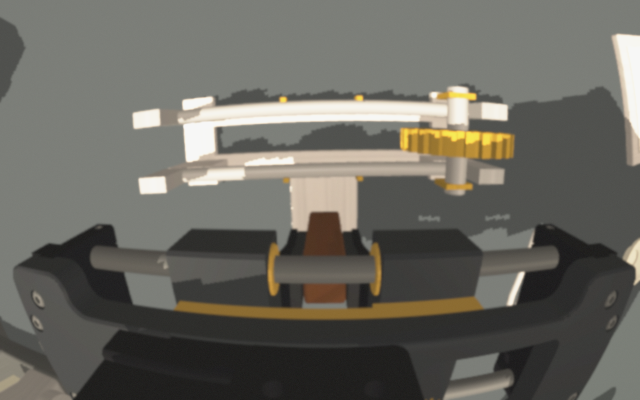

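The block is gripped: opening 0.227 is about 20 mm, at 29.6 N. The wheel shows at about (457,143) and the mid marks at columns 283 and 359. Next: lift 40 mm, and write a measurement for the wheel.

```bash
cat >> h.py <<'E'
def meas(net=True):
    """wheel y in rail frame from wrist camera: colour-blob ray cut with the wheel's plane x_tool=62mm; and network"""
    s=bot.read_state();ci=viewer.camera_info('wrist'); p,_=viewer.capture('wrist')
    P=np.array(s['position']);R=np.array(s['tcp_rot']);T=np.linalg.inv(np.array(ci['world_to_cam']))
    hsv=cv2.cvtColor(p,cv2.COLOR_BGR2HSV); m=cv2.inRange(hsv,(15,140,80),(35,255,255)); m[:122]=0;m[166:]=0;m[:,:130]=0;m[:,540:]=0
    n,l,st,c=cv2.connectedComponentsWithStats(cv2.morphologyEx(m,cv2.MORPH_CLOSE,np.ones((9,9))))
    k=1+np.argmax(st[1:,4]); u=st[k,0]+st[k,2]/2; v=st[k,1]+st[k,3]/2
    x,y=(u-ci['cx'])/ci['fx'],(v-ci['cy'])/ci['fy']; th=np.hypot(x,y)
    r=R.T@T[:3,:3]@np.array([np.sin(th)*x/th,np.sin(th)*y/th,np.cos(th)]); o=R.T@(T[:3,3]-P)
    q=o+r*(0.062-o[0])/r[0]
    wn=None
    if net:
        d=models.tip_of('wrist','wheel'); wn=[(round(e['p'],2),np.round(R.T@(np.array(e['xyz'])-P),4).tolist()) for e in d[:2]]
    print('t %.2f u %.1f v %.1f area %d  rail_y %.4f z %.3f'%(s['time_s'],u,v,st[k,4],-q[1],q[2]),'net',wn,'tilt deg %.2f'%np.degrees(np.arcsin(R[2,1])))
    return p
E
python3 -c "from h import *; meas()"
python3 -m jog '[[0,0,0,-0.003,0,0,0],[0,0,0,-0.008,0,0,0],[0,0,0,-0.015,0,0,0],[0,0,0,-0.022,0,0,0],[0,0,0,-0.030,0,0,0],[0,0,0,-0.037,0,0,0],[0,0,0,-0.040,0,0,0],[0,0,0,-0.040,0,0,0],[0,0,0,-0.040,0,0,0]]'
python3 - <<'E'
from h import *
p=meas(); cv2.imwrite('pics/w3.png',p)
for c in ['wrist','scene','top']:
    if c!='wrist': viewer.capture(c)
    tips(c,['carrier','far_stop','park_stop','rails'],.5)
E
```

```text
t 5.53 u 457.0 v 143.5 area 2828  rail_y -0.0598 z -0.021 net [(0.73, [0.0643, 0.0736, 0.0125])] tilt deg -0.01
time_s: 6.75
position: [0.4991, 0.1531, 0.0974]
tcp_rot: [[0.98, -0.198, -0.001], [-0.198, -0.98, -0.0], [-0.001, 0.0, -1.0]]
force: [-0.4, -0.2, -6.5]
opening: 0.225
grasp_force: 30.0
t 6.75 u 458.0 v 145.5 area 2717  rail_y -0.0543 z -0.034 net [(0.55, [0.0585, 0.0702, 0.0085])] tilt deg 0.01
wrist far_stop 0.73 [0.572 0.221 0.089]
wrist park_stop 0.59 [0.543 0.06  0.081]
wrist rails 0.96 [0.56  0.142 0.081]
scene carrier 0.63 [ 0.558 -0.235  0.009]
scene carrier 0.58 [0.552 0.139 0.037]
scene far_stop 0.84 [0.573 0.218 0.084]
scene rails 0.85 [0.561 0.139 0.081]
top carrier 0.88 [0.56  0.142 0.041]
top far_stop 0.8 [0.572 0.22  0.086]
top park_stop 0.94 [0.54  0.064 0.083]
top rails 0.74 [0.561 0.145 0.084]
```

View pics/w3.png

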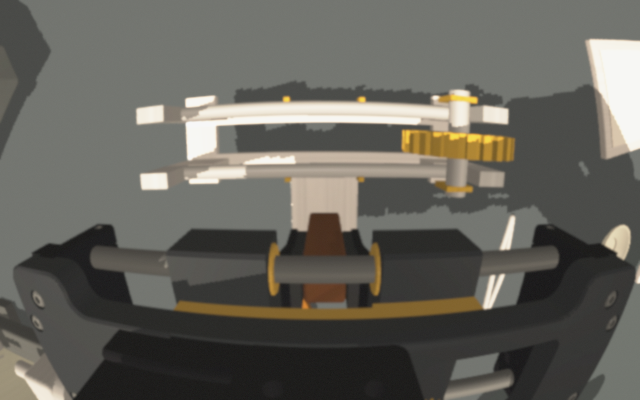

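The carrier is held firmly and level, with the wheel still at the stop (column 458; mid marks 286 and 361, middle 324). Now I'll tilt about tool x by -3° to start the roll.

```bash
python3 - <<'E'
s=open('h.py').read().replace("rail_y %.4f z %.3f'%(s['time_s'],u,v,st[k,4],-q[1],q[2])","rail_y_mm %.1f'%(s['time_s'],u,v,st[k,4],-(u-324)/1.81)")
s=s.replace("m[:122]=0","m[:117]=0")
open('h.py','w').write(s)
E
python3 -m jog '[[0,0,0,0,-1,0,0],[0,0,0,0,-2,0,0],[0,0,0,0,-3,0,0],[0,0,0,0,-3,0,0],[0,0,0,0,-3,0,0],[0,0,0,0,-3,0,0],[0,0,0,0,-3,0,0],[0,0,0,0,-3,0,0]]'
python3 -c "from h import *; meas()"
python3 -m jog '[[0,0,0,0,0,0,0],[0,0,0,0,0,0,0],[0,0,0,0,0,0,0]]'
python3 -c "from h import *; meas()"
```

```text
time_s: 8.55
position: [0.4994, 0.153, 0.0976]
tcp_rot: [[0.98, -0.198, -0.01], [-0.198, -0.979, -0.051], [0.0, 0.052, -0.999]]
force: [-0.2, 0.4, -5.5]
opening: 0.226
grasp_force: 30.0
t 8.55 u 448.0 v 145.0 area 2783  rail_y_mm -68.5 net [(0.91, [0.0618, 0.0659, 0.0102])] tilt deg 3.00
time_s: 9.02
position: [0.4993, 0.1531, 0.0975]
tcp_rot: [[0.98, -0.198, -0.01], [-0.198, -0.979, -0.051], [-0.0, 0.052, -0.999]]
force: [-0.2, -0.0, -5.8]
opening: 0.226
grasp_force: 30.0
t 9.03 u 431.5 v 144.5 area 2923  rail_y_mm -59.4 net [(0.57, [0.0622, 0.0581, 0.0119])] tilt deg 3.00
```

```bash
python3 -m jog '[[0,0,0,0,0,0,0],[0,0,0,0,0,0,0],[0,0,0,0,0.6,0,0],[0,0,0,0,1.3,0,0],[0,0,0,0,1.3,0,0]]'
python3 -c "from h import *; meas()"
python3 -m jog '[[0,0,0,0,0,0,0],[0,0,0,0,0,0,0]]'
python3 -c "from h import *; meas()"
```

```text
time_s: 9.75
position: [0.4992, 0.1528, 0.0976]
tcp_rot: [[0.98, -0.198, -0.006], [-0.198, -0.98, -0.029], [-0.0, 0.03, -1.0]]
force: [0.5, -0.6, -6.8]
opening: 0.223
grasp_force: 30.0
t 9.75 u 387.5 v 143.0 area 3174  rail_y_mm -35.1 net [(0.74, [0.0623, 0.0318, 0.0089]), (0.32, [0.0618, 0.0836, 0.0151])] tilt deg 1.70
time_s: 10.1
position: [0.4993, 0.1531, 0.0975]
tcp_rot: [[0.98, -0.198, -0.006], [-0.198, -0.98, -0.029], [0.0, 0.03, -1.0]]
force: [0.2, -0.3, -6.0]
opening: 0.225
grasp_force: 30.0
t 10.10 u 365.0 v 142.5 area 3299  rail_y_mm -22.7 net [(0.68, [0.0606, 0.0179, 0.0088])] tilt deg 1.70
```

```bash
python3 -m jog '[[0,0,0,0,1.2,0,0],[0,0,0,0,2.2,0,0],[0,0,0,0,2.2,0,0],[0,0,0,0,2.2,0,0]]'
python3 -c "from h import *; meas()"
python3 -m jog '[[0,0,0,0,0,0,0],[0,0,0,0,-1,0,0]]'
python3 -c "from h import *; meas()"
```

```text
time_s: 10.7
position: [0.4994, 0.1529, 0.0976]
tcp_rot: [[0.98, -0.198, 0.002], [-0.198, -0.98, 0.008], [0.0, -0.009, -1.0]]
force: [-0.0, 1.2, -6.4]
opening: 0.23
grasp_force: 30.0
t 10.70 u 331.5 v 142.5 area 3376  rail_y_mm -4.1 net [(0.61, [0.0622, 0.0018, 0.007])] tilt deg -0.50
time_s: 11.05
position: [0.4992, 0.1529, 0.0975]
tcp_rot: [[0.98, -0.198, -0.002], [-0.198, -0.98, -0.009], [-0.0, 0.01, -1.0]]
force: [-1.2, -0.5, -7.3]
opening: 0.228
grasp_force: 30.0
t 11.05 u 325.0 v 142.5 area 3369  rail_y_mm -0.6 net [(0.67, [0.0615, -0.0026, 0.007])] tilt deg 0.55
```

```bash
python3 -m jog '[[0,0,0,0,-0.8,0,0],[0,0,0,0,-1.15,0,0],[0,0,0,0,-1.15,0,0]]'
python3 -c "from h import *; meas()"
python3 -m jog '[[0,0,0,0,0,0,0],[0,0,0,0,0,0,0],[0,0,0,0,0,0,0]]'
python3 -c "from h import *; meas()"
```

```text
time_s: 11.52
position: [0.4994, 0.1533, 0.0976]
tcp_rot: [[0.98, -0.197, -0.006], [-0.198, -0.98, -0.028], [0.0, 0.029, -1.0]]
force: [0.3, -0.4, -6.4]
opening: 0.226
grasp_force: 30.0
t 11.53 u 326.0 v 142.5 area 3399  rail_y_mm -1.1 net [(0.77, [0.0614, -0.0021, 0.0091])] tilt deg 1.65
time_s: 12.0
position: [0.4993, 0.153, 0.0976]
tcp_rot: [[0.98, -0.198, -0.006], [-0.198, -0.98, -0.028], [0.0, 0.029, -1.0]]
force: [-0.0, -0.2, -5.6]
opening: 0.225
grasp_force: 30.0
t 12.00 u 328.0 v 142.5 area 3387  rail_y_mm -2.2 net [(0.61, [0.061, -0.0003, 0.0084])] tilt deg 1.65
```

```bash
python3 -m jog '[[0,0,0,0,-0.4,0,0],[0,0,0,0,-0.4,0,0],[0,0,0,0,-0.4,0,0],[0,0,0,0,-0.05,0,0],[0,0,0,0,-0.05,0,0],[0,0,0,0,-0.05,0,0]]'
python3 -c "from h import *; meas(False)"
python3 -m jog '[[0,0,0,0,0,0,0],[0,0,0,0,0,0,0],[0,0,0,0,0,0,0],[0,0,0,0,0,0,0]]'
python3 - <<'E'
from h import *
p=meas();cv2.imwrite('pics/w4.png',p)
viewer.capture('top');tips('top',['pad_middle','rails'],.4)
E
```

```text
time_s: 12.85
position: [0.4993, 0.153, 0.0976]
tcp_rot: [[0.98, -0.198, -0.006], [-0.198, -0.98, -0.029], [-0.0, 0.03, -1.0]]
force: [0.4, -0.3, -5.4]
opening: 0.227
grasp_force: 30.0
t 12.85 u 330.5 v 142.5 area 3368  rail_y_mm -3.6 net None tilt deg 1.70
time_s: 13.4
position: [0.4993, 0.1531, 0.0976]
tcp_rot: [[0.98, -0.198, -0.006], [-0.198, -0.98, -0.029], [0.0, 0.03, -1.0]]
force: [-0.1, -0.4, -6.2]
opening: 0.227
grasp_force: 30.0
t 13.40 u 331.0 v 143.0 area 3383  rail_y_mm -3.9 net [(0.9, [0.0594, 0.0003, 0.0096]), (0.46, [0.062, 0.0871, 0.0158])] tilt deg 1.70
top pad_middle 0.95 [ 0.562 -0.239  0.015]
top pad_middle 0.77 [ 0.338 -0.38   0.012]
top pad_middle 0.69 [0.557 0.139 0.04 ]
top rails 0.64 [0.558 0.148 0.087]
```

View pics/w4.png

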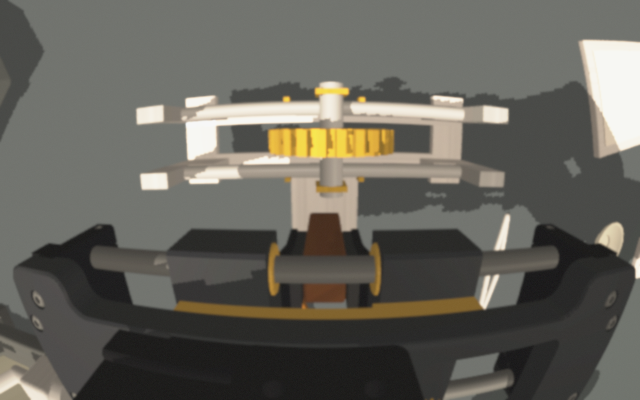

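The wheel is steady at column 331 (about -4 mm) between the marks at 286 and 361, and has been within them for over 3 s. Now the transport: a 0.1 m/s² profile with 0.58° of compensating tilt. First half:

```bash
python3 -m jog '[[0,0.0002,0.0008,0,0.3,0,0],[0,0.0006,0.0031,-0.0002,0.58,0,0],[0,0.0014,0.007,-0.0004,0.58,0,0],[0,0.0026,0.0125,-0.0007,0.58,0,0],[0,0.004,0.0194,-0.001,0.58,0,0],[0,0.0058,0.028,-0.0015,0.58,0,0],[0,0.0079,0.0381,-0.002,0.58,0,0],[0,0.0103,0.0496,-0.0027,0.58,0,0],[0,0.013,0.0629,-0.0034,0.58,0,0],[0,0.0161,0.0776,-0.0042,0.58,0,0],[0,0.0194,0.0939,-0.005,0.58,0,0],[0,0.0231,0.1118,-0.006,0.3,0,0],[0,0.027,0.1305,-0.007,0,0,0],[0,0.0309,0.1491,-0.008,0,0,0],[0,0.0347,0.1678,-0.009,0,0,0],[0,0.0386,0.1864,-0.01,0,0,0]]'
python3 -c "from h import *; meas()"
```

```text
time_s: 15.65
position: [0.5003, -0.0384, 0.1132]
tcp_rot: [[0.98, -0.198, -0.006], [-0.198, -0.98, -0.029], [0.0, 0.03, -1.0]]
force: [-0.1, -0.3, -6.1]
opening: 0.227
grasp_force: 30.0
t 15.65 u 334.0 v 142.5 area 3398  rail_y_mm -5.5 net [(0.64, [0.0622, 0.0015, 0.0108])] tilt deg 1.72
```

```bash
python3 -m jog '[[0,0.0039,0.0186,-0.001,0,0,0],[0,0.0077,0.0373,-0.002,0,0,0],[0,0.0116,0.0559,-0.003,0,0,0],[0,0.0154,0.0746,-0.004,-0.3,0,0],[0,0.0191,0.0925,-0.005,-0.58,0,0],[0,0.0225,0.1088,-0.0058,-0.58,0,0],[0,0.0256,0.1235,-0.0066,-0.58,0,0],[0,0.0283,0.1368,-0.0073,-0.58,0,0],[0,0.0307,0.1483,-0.008,-0.58,0,0],[0,0.0328,0.1584,-0.0085,-0.58,0,0],[0,0.0346,0.167,-0.009,-0.58,0,0],[0,0.036,0.1739,-0.0093,-0.58,0,0],[0,0.0371,0.1794,-0.0096,-0.58,0,0],[0,0.0379,0.1833,-0.0098,-0.58,0,0],[0,0.0384,0.1856,-0.01,-0.3,0,0],[0,0.0386,0.1864,-0.01,0,0,0]]'
python3 -c "from h import *; meas()"
python3 -m jog '[[0,0,0,0,0,0,0],[0,0,0,0,0,0,0]]'
python3 -c "from h import *; meas()"
```

```text
time_s: 17.75
position: [0.5014, -0.2269, 0.1286]
tcp_rot: [[0.98, -0.198, -0.006], [-0.198, -0.98, -0.029], [-0.0, 0.029, -1.0]]
force: [0.7, 0.3, -7.0]
opening: 0.225
grasp_force: 30.0
t 17.75 u 344.5 v 142.5 area 3230  rail_y_mm -11.3 net [(0.8, [0.0629, 0.0073, 0.0097])] tilt deg 1.68
time_s: 18.1
position: [0.5013, -0.2267, 0.1286]
tcp_rot: [[0.98, -0.198, -0.006], [-0.198, -0.98, -0.029], [-0.0, 0.03, -1.0]]
force: [1.0, -0.4, -6.4]
opening: 0.229
grasp_force: 30.0
t 18.10 u 347.5 v 142.5 area 3223  rail_y_mm -13.0 net [(0.68, [0.0618, 0.0096, 0.0099])] tilt deg 1.69
```

```bash
python3 -m jog '[[0,0,0,0,-1.2,0,0],[0,0,0,0,-1.2,0,0],[0,0,0,0,-1.2,0,0],[0,0,0,0,-1.2,0,0],[0,0,0,0,0,0,0],[0,0,0,0,0,0,0]]'
python3 -c "from h import *; meas(False)"
python3 -m jog '[[0,0,0,0,0,0,0],[0,0,0,0,0,0,0],[0,0,0,0,0,0,0]]'
python3 -c "from h import *; meas()"
```

```text
time_s: 18.95
position: [0.5015, -0.2275, 0.1286]
tcp_rot: [[0.98, -0.199, -0.005], [-0.199, -0.98, -0.029], [0.0, 0.03, -1.0]]
force: [-0.6, -0.5, -6.9]
opening: 0.227
grasp_force: 30.0
t 18.95 u 345.5 v 143.5 area 3220  rail_y_mm -11.9 net None tilt deg 1.70
time_s: 19.38
position: [0.5014, -0.2268, 0.1286]
tcp_rot: [[0.98, -0.198, -0.006], [-0.198, -0.98, -0.029], [-0.0, 0.03, -1.0]]
force: [0.4, -0.2, -6.0]
opening: 0.223
grasp_force: 30.0
t 19.38 u 341.5 v 142.5 area 3236  rail_y_mm -9.7 net [(0.91, [0.0616, 0.0065, 0.0093])] tilt deg 1.70
```

```bash
python3 -m jog '[[0,0,0,0,0,0,0],[0,0,0,0,0,0,0],[0,0,0,0,0,0,0],[0,0,0,0,0,0,0],[0,0,0,0,0,0,0],[0,0,0,0,0,0,0],[0,0,0,0,0,0,0],[0,0,0,0,0,0,0],[0,0,0,0,0.7,0,0],[0,0,0,0,0.7,0,0],[0,0,0,0,0.7,0,0],[0,0,0,0,0,0,0],[0,0,0,0,0,0,0]]'
python3 -c "from h import *; meas()"
python3 -m jog '[[0,0,0,0,0,0,0],[0,0,0,0,0,0,0],[0,0,0,0,0,0,0],[0,0,0,0,0,0,0],[0,0,0,0,0,0,0],[0,0,0,0,0,0,0]]'
python3 -c "from h import *; meas()"
```

```text
time_s: 21.1
position: [0.5013, -0.2265, 0.1286]
tcp_rot: [[0.98, -0.197, -0.006], [-0.197, -0.98, -0.029], [-0.0, 0.03, -1.0]]
force: [-1.0, 0.2, -6.2]
opening: 0.229
grasp_force: 30.0
t 21.10 u 335.5 v 142.5 area 3252  rail_y_mm -6.4 net [(0.69, [0.0597, 0.003, 0.0076])] tilt deg 1.70
time_s: 21.95
position: [0.5014, -0.2269, 0.1286]
tcp_rot: [[0.98, -0.198, -0.006], [-0.198, -0.98, -0.029], [-0.0, 0.03, -1.0]]
force: [0.4, -0.8, -6.1]
opening: 0.229
grasp_force: 30.0
t 21.95 u 341.5 v 142.5 area 3235  rail_y_mm -9.7 net [(0.56, [0.0623, 0.0056, 0.0088])] tilt deg 1.70
```

```bash
python3 -m jog '[[0,0,0,0,-1.1,0,0],[0,0,0,0,-1.1,0,0],[0,0,0,0,-1.1,0,0],[0,0,0,0,-1.1,0,0],[0,0,0,0,-0.1,0,0],[0,0,0,0,-0.1,0,0]]'
python3 -c "from h import *; meas(False)"
python3 -m jog '[[0,0,0,0,0,0,0],[0,0,0,0,0,0,0],[0,0,0,0,0,0,0],[0,0,0,0,0,0,0],[0,0,0,0,0,0,0]]'
python3 -c "from h import *; meas(False)"
```

```text
time_s: 22.8
position: [0.5015, -0.2274, 0.1286]
tcp_rot: [[0.98, -0.198, -0.006], [-0.199, -0.98, -0.031], [0.0, 0.031, -1.0]]
force: [-0.4, -0.2, -6.3]
opening: 0.226
grasp_force: 30.0
t 22.80 u 340.5 v 142.5 area 3228  rail_y_mm -9.1 net None tilt deg 1.80
time_s: 23.48
position: [0.5014, -0.2269, 0.1286]
tcp_rot: [[0.98, -0.198, -0.006], [-0.198, -0.98, -0.031], [0.0, 0.031, -1.0]]
force: [0.2, 0.7, -5.1]
opening: 0.227
grasp_force: 30.0
t 23.48 u 333.5 v 142.5 area 3241  rail_y_mm -5.2 net None tilt deg 1.80
```

```bash
python3 -m jog '[[0,0,0,0,0,0,0],[0,0,0,0,0.5,0,0],[0,0,0,0,0.5,0,0],[0,0,0,0,0.5,0,0],[0,0,0,0,0,0,0],[0,0,0,0,0,0,0]]'
python3 -c "from h import *; meas(False)"
python3 -m jog '[[0,0,0,0,0,0,0],[0,0,0,0,0,0,0],[0,0,0,0,0,0,0],[0,0,0,0,0,0,0],[0,0,0,0,0,0,0],[0,0,0,0,0,0,0]]'
python3 -c "from h import *; meas(False)"
```

```text
time_s: 24.28
position: [0.5014, -0.2267, 0.1286]
tcp_rot: [[0.98, -0.197, -0.006], [-0.198, -0.98, -0.031], [-0.0, 0.031, -1.0]]
force: [-0.3, -1.0, -6.7]
opening: 0.224
grasp_force: 30.0
t 24.27 u 328.0 v 142.5 area 3244  rail_y_mm -2.2 net None tilt deg 1.80
time_s: 25.08
position: [0.5014, -0.2269, 0.1286]
tcp_rot: [[0.98, -0.198, -0.006], [-0.198, -0.98, -0.031], [-0.0, 0.031, -1.0]]
force: [0.6, -0.5, -7.7]
opening: 0.228
grasp_force: 30.0
t 25.07 u 326.0 v 142.5 area 3254  rail_y_mm -1.1 net None tilt deg 1.80
```

```bash
python3 -m jog '[[0,0,0,0,0.15,0,0],[0,0,0,0,0.15,0,0],[0,0,0,0,0,0,0],[0,0,0,0,0,0,0],[0,0,0,0,0,0,0],[0,0,0,0,0,0,0],[0,0,0,0,0,0,0],[0,0,0,0,0,0,0]]'
python3 - <<'E'
from h import *
meas(); p,_=viewer.capture('top'); cv2.imwrite('pics/top2.png',p); tips('top',['rails','pad_middle','carrier'],.4)
viewer.capture('scene'); tips('scene',['rails','carrier'],.4); meas(False)
E
```

```text
time_s: 26.12
position: [0.5014, -0.2269, 0.1286]
tcp_rot: [[0.98, -0.198, -0.006], [-0.198, -0.98, -0.031], [-0.0, 0.031, -1.0]]
force: [-0.1, -0.2, -5.8]
opening: 0.227
grasp_force: 30.0
t 26.12 u 324.0 v 142.5 area 3238  rail_y_mm -0.0 net [(0.77, [0.0607, -0.0013, 0.0122]), (0.51, [0.0617, 0.002, 0.0166])] tilt deg 1.80
top rails 0.59 [ 0.559 -0.235  0.116]
top pad_middle 0.85 [ 0.559 -0.234  0.013]
top pad_middle 0.41 [ 0.734 -0.251  0.002]
top carrier 0.67 [ 0.56  -0.24   0.071]
scene rails 0.87 [ 0.561 -0.242  0.11 ]
scene carrier 0.78 [ 0.557 -0.244  0.064]
t 26.57 u 324.0 v 142.5 area 3261  rail_y_mm -0.0 net None tilt deg 1.80
```

View pics/top2.png

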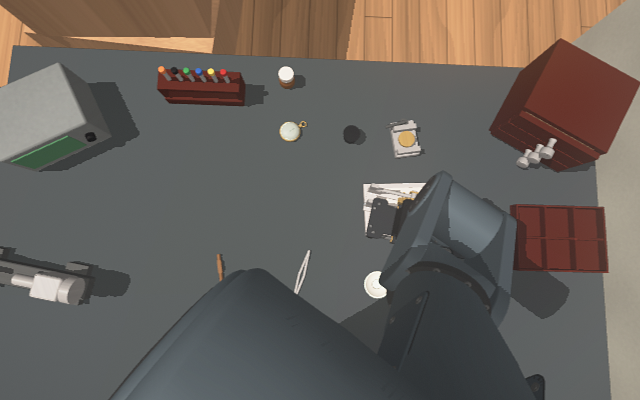

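The carrier is over the correct pad at (398,210), the bystanders are where they were, and the wheel is still at 0 mm. I'll hold a little longer for margin, then hand in.

```bash
python3 -m jog '[[0,0,0,0,0,0,0],[0,0,0,0,0,0,0],[0,0,0,0,0,0,0],[0,0,0,0,0,0,0],[0,0,0,0,0,0,0],[0,0,0,0,0,0,0],[0,0,0,0,0,0,0],[0,0,0,0,0,0,0],[0,0,0,0,0,0,0],[0,0,0,0,0,0,0],[0,0,0,0,0,0,0],[0,0,0,0,0,0,0],[0,0,0,0,0,0,0],[0,0,0,0,0,0,0],[0,0,0,0,0,0,0],[0,0,0,0,0,0,0]]'
python3 - <<'E'
from h import *
s=bot.read_state(); ci=viewer.camera_info('wrist'); p,_=viewer.capture('wrist')
hsv=cv2.cvtColor(p,cv2.COLOR_BGR2HSV); m=cv2.inRange(hsv,(15,140,80),(35,255,255)); m[:122]=0;m[166:]=0;m[:,:130]=0;m[:,540:]=0
x,y,w,h=cv2.boundingRect(m); u=x+w/2; print(u,s['time_s'])
if abs(u-324)<14: print(workorder.hand_in())
E
```

```text
time_s: 28.62
position: [0.5014, -0.2269, 0.1286]
tcp_rot: [[0.98, -0.198, -0.006], [-0.198, -0.98, -0.031], [0.0, 0.031, -1.0]]
force: [-0.4, -0.2, -6.2]
opening: 0.226
grasp_force: 30.0
321.0 28.625
the job is handed in; nothing more can be done
None
```

I handed the job in at 28.6 s: the carrier is held about 60 mm above the left-most pad, its rails centred over the pad, and the wheel has been within about 13 mm of mid-rail (now within 2 mm) for over 10 s. The hand-in returned no verdict.

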